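# Second layer of pencil packs in the stock tray

## Robot

A 6-joint arm with a two-finger parallel gripper is mounted at the origin on the work surface. World frame = base frame: x ahead of the robot, y to its left, z up, the work surface at z = 0. Lengths are in m, angles in degrees, forces in N, time in s.
With the tool pointing down it reaches from about 0.325 to 1 m from the base axis. Payload 5.1 kg.
Tool frame: the origin (TCP) lies midway between the tips of the shut fingers; the grasp point (between the pads) lies 19 mm behind it; z points along the fingers, y is the line along which they close (so a half turn about z gives the same grasp; the last joint's range is limited). The gripper opens to 85 mm and grips with 20 to 120 N. Pads are 22 mm wide; open, the fingers measure 114 mm over their backs; the gripper's body (76 mm by 85 mm) begins 54 mm behind the grasp point. The pads swing forward as they close: fully open they stand 13 mm farther back than shut.
Start: joints at [-81.28, 7.093, 94.555, -0, 78.352, -4.733], TCP at [0.151, -0.632, 0.231] pointing down, gripper open.
Joint ranges: [-149.61, 149.61], [-58.7, 133.49], [1.44, 155.28], [-77.14, 257.14], [18.33, 153.61], [-166.67, 166.67]. Speed limits (degrees/s): [147.25, 147.25, 180, 180, 180, 180].

## Interface

Orientations are given as [roll, pitch, yaw] about the fixed x, y, z axes, in that order (R = Rz(yaw) Ry(pitch) Rx(roll)).
In Python, from bench import * gives the robot as it stands.
- The arm moves only by the tool send_rows, never from a script. Its argument "targets" is a list of rows, each a list of 6 numbers: the shift along the tool's x, y, z scaled (see below), then the turn, a rotation vector about the tool's x, y, z scaled (see below). In form: [[x, y, z, ax, ay, az], ...]. A call has 1 to 20 rows; each row shifts and turns the commanded pose from where the row before left it, along the tool's axes as they then stand; what a row does not reach is not made up. The controller multiplies each number of a shift by 0.4 m and each number of a turn by pi/2 rad. A row lasts 1/10 s, in which the tool goes at most 50 mm and 8.59 degrees, less where a joint would pass 70% of its speed; a pose out of reach is approached as far as the arm can. A call with a number of a shift or a turn outside -1 to 1 is refused whole. A call with a gripper value outside its range is refused whole. "hand" is the opening, from -1 (shut) to 1 (fully open), set as the call begins (left out, the last holds). The fingers move at their own pace and stop on an object; "newtons" is the grip in N (left out, the last holds). Time passes only in rows, so rows that do not move let the fingers close. It gives the time, the measured TCP pose, the force, the opening and the grip force at its end, in the units of the state.
- get_state(): the state, without advancing time (a new reading comes with each control period).
- camera(name): name is "side" or "top"; returns a dict with "image" (480x640x3 uint8, red, green, blue), "fx", "fy", "cx", "cy" (pixels), "distortion" ([k1, k2, p1, p2, k3] as OpenCV has them; the pictures are not rectified), "cam_to_world" (4x4, takes a point from camera to world coordinates). Camera axes: x right, y down, z forward; pixel columns grow to the right and rows downward; lengths in m; the calibration is good to about 2 mm. A picture is of the moment at which its call begins. There is no depth.
- sign_off(): hands the job in; it is judged then, once.
The state is a dict: "clock": time; "q": joint angles; "qd": joint speeds; "effort": joint torques, N m; "tool_pos": TCP position; "tcp_rot": TCP orientation; "force": force on the tool from outside, world axes, zero at the start; "ft_torque": the same for the moment, N m; "opening": opening from 0.0 (shut) to 1.0 (fully open); "finger_force": force on a finger pad.
Only numpy, scipy, OpenCV 4.12 (cv2) and the standard library are available. Lean on these libraries where they do the work, as an engineer would, in place of code of your own. Each camera call takes 0.05 s, during which the arm holds its last target. There are 200 camera calls.

## Task

Slide the plywood divider off the pile of green card into the white open-front tray, without lifting it, until it lies flat and square on the two pencil packs there and is fully home against the tray's back wall. Then lay the two blue pencil packs that are still out on the table flat on the divider as the next layer, side by side with a gap between them, one above each pack below and running the same way (front to back). Set them down rather than drop them, since the leads break, and leave the other things on the table where they are.

Things in the scene. Friction and masses are not known exactly. Their poses are not given: they have to be found in the camera images.
- tray: White tray, open front, fixed. Origin: centre of underside; x from open front to back wall, y left. Inside: x -77 to +77 mm (back wall's face), y -112 to +112; floor 3 mm thick. No front wall. Back wall 45 mm high; side walls 45 mm high from x = -15 to the back, but only 20 mm (lower than the packs inside) from the front to x = -15; walls 4 mm thick.
- card_pile: Pile of green A5 card in front of the tray's mouth, 148 (x) by 210 (y) by 25 mm high; it does not move. Origin: centre of its underside. Its top is 2 mm above the tops of the packs in the tray, so a sheet slides across with no step up. Gap between pile and tray 5 to 17 mm.
- divider_mid (a point): Loose plywood divider, 148 (x) by 204 (y) by 4 mm, about 140 g, starting on the card pile with its leading (+x) edge over the tray's mouth. Point: centre of the panel, mid-thickness. A wooden finger strip runs along its whole near edge, x -74 to -64 mm, top 18 mm above the underside. When home this point is at tray x = +3 mm, 25 mm above the table, all of it inside the tray.
- divider_strip (a point): Centre of the divider's finger strip (10 mm thick in x, 204 mm long in y, 14 mm high above the panel): 69 mm behind (-x) divider_mid and 9 mm above it; same axes.
- low_left_mid (a point): Blue pencil pack of the first layer, loose in the left half of the tray: 104 (x) by 62 (y) by 20 mm, about 110 g. Point: its centre, half-way up. It lies about 52 mm left of the tray's middle, length front to back; its top is 23 mm above the table. It stays there, under the divider.
- low_right_mid (a point): The same, in the right half of the tray, about 52 mm to the right of its middle.
- pack_1_mid (a point): Blue pencil pack on the table to the left or right of the tray, to be stacked: 104 long (x) by 62 wide (y) by 20 mm thick, about 110 g, stiff. Point: its centre, half-way up (10 mm above what it lies on). White picture panel and a row of coloured pencils on top. Either blue pack may go on either side.
- pack_2_mid (a point): The second blue pencil pack to be stacked, the same in every way.
- crayons: Red pack of the same size, not part of the job; leave it. Origin: centre of its underside.
- paint_tin: Black paint tin, 100 x 58 x 16 mm, not part of the job; leave it. Origin: centre of its underside.
- glue_stick: Glue stick standing upright on the left of the table, 29 mm across, 85 mm high; leave it. Origin: centre of its underside.

How it is judged:
By the outcome, as a careful person would: the job done as asked, in the order asked, and still so for the second after the job is handed in, with the robot touching nothing.
It also fails if it takes over 61 s, if anything falls off the work surface, if the arm or the gripper's body presses on something with over 40 N, if the wrist force passes 120 N, or if a joint passes its speed limit or range.

## Working session

There is one attempt and no reset: what is moved stays moved. The work goes in short steps, Python scripts to look and compute and a tool call to move; the robot and the scene stay as the last step left them, time stands still between calls to the robot, and variables do not carry over. Pictures are saved under pics/ and viewed, at most 10 in all, crops included, and the job is handed in when it is done.

Besides the shell and the picture viewer there is one more tool, called after "Emit:" by a JSON object that holds its "method" and its "body". send_rows: Moves the arm, as the interface text tells. Its arguments: {"type":"object","properties":{"targets":{"type":"array"},"hand":{"type":"number"},"newtons":{"type":"number"}},"required":["targets"]}

```bash
mkdir -p pics; ls
python3 - <<'E'
from bench import *
import cv2,pickle
s=get_state();print({k:s[k] for k in('clock','tool_pos','tcp_rot','force','opening')})
for n in('top','side'):
    c=camera(n);pickle.dump(c,open(n+'.pkl','wb'));cv2.imwrite(f'pics/{n}0.png',c['image'][:,:,::-1])
    print(n,c['fx'],c['fy'],c['cx'],c['cy'],c['distortion'],c['cam_to_world'])
E
```

```text
pics
{'clock': 0.0, 'tool_pos': array([ 0.15109506, -0.63157379,  0.23007392]), 'tcp_rot': array([-1.79881577e+02, -1.04529947e-02,  1.34512781e+01]), 'force': array([ 0.47529487, -0.3390517 ,  0.82316549]), 'opening': 0.9996377642552463}
top 436.29084146514833 436.29084146514833 326.895349381595 242.33277071861374 [0.01484146 0.         0.         0.         0.        ] [[-0.01960229 -0.99174273  0.12673636  0.45157821]
 [-0.99976577  0.02060644  0.00661677  0.03175696]
 [-0.00917372 -0.12657697 -0.99191437  1.06081282]
 [ 0.          0.          0.          1.        ]]
side 517.6752011142353 517.6752011142353 317.62180995956965 233.29774153840927 [-0.06382706  0.          0.          0.          0.        ] [[-0.78038121 -0.42452803  0.45910904  0.00579065]
 [-0.62513928  0.54652693 -0.55723352  0.72390775]
 [-0.01435421 -0.72186167 -0.6918885   0.89761069]
 [ 0.          0.          0.          1.        ]]
```

View pics/top0.png

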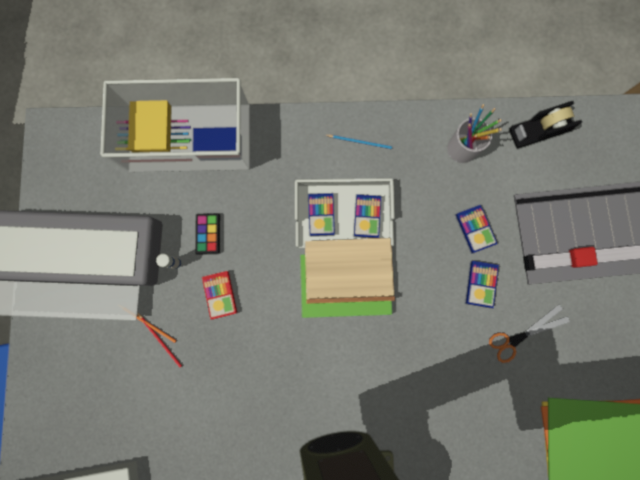

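View pics/side0.png

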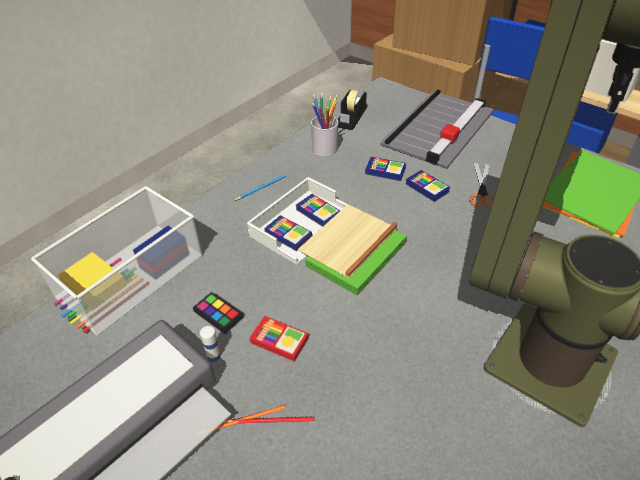

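```bash
cat > h.py <<'E'
from bench import *
import cv2,pickle,numpy as np
def ray(c,p):
    K=np.array([[c['fx'],0,c['cx']],[0,c['fy'],c['cy']],[0,0,1]])
    u=cv2.undistortPoints(np.float64(p).reshape(-1,1,2),K,np.array(c['distortion'])).reshape(-1,2)
    T=np.array(c['cam_to_world']);return T[:3,3],np.c_[u,np.ones(len(u))]@T[:3,:3].T
def plane(c,p,z):
    o,d=ray(c,p);return (o+d*((z-o[2])/d[:,2])[:,None])[:,:2]
def proj(c,P):
    K=np.array([[c['fx'],0,c['cx']],[0,c['fy'],c['cy']],[0,0,1]]);T=np.linalg.inv(np.array(c['cam_to_world']))
    return cv2.projectPoints(np.float64(P).reshape(-1,3),cv2.Rodrigues(T[:3,:3])[0],T[:3,3],K,np.array(c['distortion']))[0].reshape(-1,2)
def blobs(c,mask,roi,z,amin=150,close=5):
    """rectangles (world, plane z) of blobs in roi (x0,y0,x1,y1): centre, size, yaw of the long side"""
    m=np.zeros(mask.shape,np.uint8);x0,y0,x1,y1=roi;m[y0:y1,x0:x1]=mask[y0:y1,x0:x1]*255
    m=cv2.morphologyEx(m,cv2.MORPH_CLOSE,np.ones((close,close)));r=[]
    for k in cv2.findContours(m,cv2.RETR_EXTERNAL,cv2.CHAIN_APPROX_NONE)[0]:
        if cv2.contourArea(k)<amin: continue
        w=plane(c,k.reshape(-1,2),z)
        (cx,cy),(a,b),t=cv2.minAreaRect(np.float32(w*1000))
        if b>a: a,b,t=b,a,t-90
        r.append((round(cx,1),round(cy,1),round(a,1),round(b,1),round((t+90)%180-90,1)))
    return r
def hsv(c): return cv2.split(cv2.cvtColor(c['image'],cv2.COLOR_RGB2HSV))
E
python3 - <<'E'
from h import *
for n,ro in(('top',dict(p=(445,195,510,315),d=(290,170,400,325))),('side',dict(p=(355,145,460,205),d=(240,170,415,300)))):
    c=pickle.load(open(n+'.pkl','rb'));H,S,V=hsv(c)
    print(n,'table',[int(x[330,300]) for x in (H,S,V)])
    print(' packs',blobs(c,(S>90),ro['p'],.010,80,7))
    print(' green',blobs(c,(H>35)&(H<65)&(S>120),ro['d'],.0125,500,3))
    w=(H>8)&(H<25)&(S>50)&(V>110)
    print(' wood',blobs(c,w,ro['d'],.029,500,3))
    print(' strip',blobs(c,(H<25)&(S>120)&(V>60),ro['d'],.045,60,3))
    print(' white+lowpacks',blobs(c,(V>150)&(S<40)&(S>=0),ro['d'],.045,200,3))
    print(' low',blobs(c,(S>90)&((H>100)&(H<130)),ro['d'],.023,100,9))
c=pickle.load(open('top.pkl','rb'));d=pickle.load(open('side.pkl','rb'))
a=cv2.resize(c['image'][170:325,285:515],None,fx=3,fy=3,interpolation=cv2.INTER_CUBIC)
cv2.imwrite('pics/crop1.png',a[:,:,::-1])
E
```

```text
top table [45, 11, 134]
 packs [(478.6, -329.3, 104.0, 65.4, -10.8), (612.3, -323.4, 102.7, 65.7, 19.4)]
 green [(484.2, -3.4, 209.3, 145.8, -89.4)]
 wood [(516.6, -12.2, 205.0, 148.7, -88.9)]
 strip [(447.3, -12.1, 198.6, 8.6, -89.1)]
 white+lowpacks [(651.9, -2.6, 235.5, 166.4, 89.8)]
 low [(672.0, -64.0, 55.8, 51.8, 88.7)]
side table [2, 130, 177]
 packs [(545.6, -323.5, 253.3, 105.0, 2.7)]
 green [(484.3, -1.8, 227.5, 159.1, -89.1)]
 wood [(515.3, -14.1, 219.6, 148.9, -89.1)]
 strip [(441.0, -2.8, 210.0, 16.0, -89.6)]
 white+lowpacks [(571.0, 5.8, 475.0, 451.5, 37.6)]
 low [(647.8, 61.4, 110.7, 72.9, 2.3), (645.5, -47.2, 104.5, 76.4, -4.9), (570.6, -293.1, 150.2, 61.8, 9.5)]
```

View pics/crop1.png

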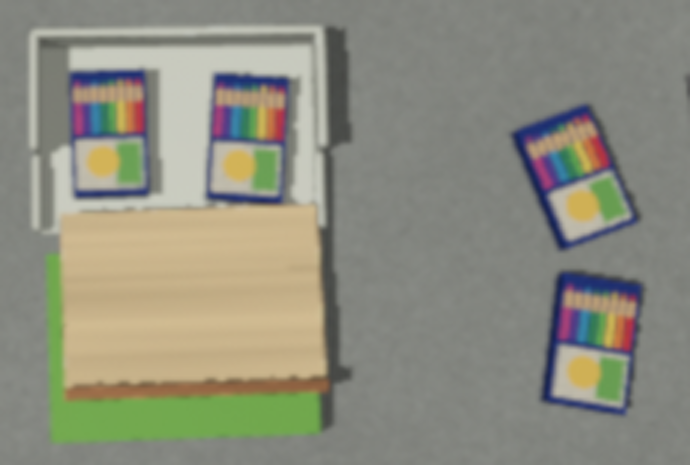

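Run:
```python
from h import *
c=pickle.load(open('top.pkl','rb'));d=pickle.load(open('side.pkl','rb'))
H,S,V=hsv(c)
print('low',blobs(c,S>75,(300,188,390,238),.013,100,3), blobs(c,(S>75)&~((H>8)&(H<25)&(S<120)),(300,188,345,238),.013,100,5),blobs(c,(S>75),(347,188,388,236),.013,100,5))
g=cv2.GaussianBlur(cv2.cvtColor(c['image'],cv2.COLOR_RGB2GRAY),(3,3),0).astype(float)
gx=np.diff(g,axis=1);gy=np.diff(g,axis=0)
def sub(v,i0):
    i=int(np.argmax(v));w=v[max(0,i-2):i+3].clip(0);return i0+max(0,i-2)+(w*np.arange(len(w))).sum()/w.sum()+.5
L=[(sub(gx[r,290:300],290),r) for r in range(184,212)]
R=[(sub(-gx[r,388:400],388),r) for r in range(184,212)]
B=[(x,sub(gy[174:184,x],174)) for x in range(300,388)]
F=[(x,sub(-gy[226:240,x],226)) for x in (296,297,298)]
for n,p,z in(('L',L,.045),('R',R,.045),('B',B,.045)):
    w=plane(c,p,z)*1000;vx,vy,x0,y0=cv2.fitLine(np.float32(w),cv2.DIST_HUBER,0,.01,.01).ravel()
    print(n,w.mean(0).round(1),'dir deg',round(float(np.degrees(np.arctan2(vy,vx))),2),'sd',w.std(0).round(2))
print('front',plane(c,F,.02)*1000)
# divider edges
dl=[(x,sub(np.abs(gy[233:246,x]),233)) for x in range(312,386)]
Hs,Ss,Vs=hsv(d)
for nm,roi in(('p far',(360,150,409,185)),('p near',(404,168,455,203))): print('side',nm,blobs(d,Ss>100,roi,.010,80,5))
wood=((H>8)&(H<25)&(S>50)&(V>110))
ww=[(x,np.where(wood[236:270,x])[0].min()+236-.5) for x in range(312,386)]
w=plane(c,ww,.029)*1000;f=cv2.fitLine(np.float32(w),cv2.DIST_HUBER,0,.01,.01).ravel();print('lead',w.mean(0).round(1),np.degrees(np.arctan2(f[1],f[0])).round(2))
for z,nm,fn in((.029,'left',lambda r:np.where(wood[r,295:350])[0].min()+295-.5),(.029,'right',lambda r:np.where(wood[r,350:400])[0].max()+350+.5)):
    w=plane(c,[(fn(r),r) for r in range(246,292)],z)*1000;f=cv2.fitLine(np.float32(w),cv2.DIST_HUBER,0,.01,.01).ravel();print(nm,w.mean(0).round(1),np.degrees(np.arctan2(f[1],f[0])).round(2))
st=(H<14)&(S>110)
for x in(315,340,365,385):
    r=np.where(st[285:310,x])[0]+285;print('strip rows',x,r.min(),r.max(),(plane(c,[(x,r.min()-.5),(x,r.max()+.5)],.043)*1000).round(1).tolist())
a=cv2.resize(d['image'][170:300,240:415],None,fx=4,fy=4,interpolation=cv2.INTER_CUBIC)
cv2.imwrite('pics/crop2.png',a[:,:,::-1])
```

```text
low [(623.4, -60.8, 41.4, 29.5, 88.8), (624.7, 52.2, 55.9, 40.7, -87.6), (672.9, -63.3, 58.1, 54.8, 83.9), (679.2, 52.7, 59.5, 54.9, -88.8)] [(655.6, 51.9, 102.6, 59.1, 1.7)] [(649.7, -60.9, 101.5, 57.9, -5.6)]
L [690.6 115.2] dir deg -0.6 sd [19.63  0.21]
R [ 685.4 -121.6] dir deg -0.9 sd [19.58  0.3 ]
B [732.2  -4.1] dir deg 89.58 sd [ 6.02 60.57]
front [[592.98465281 112.96157548]
 [         nan          nan]
 [         nan          nan]]
side p far [(611.9, -319.0, 105.7, 84.7, 20.2)]
side p near [(478.5, -324.8, 115.5, 79.6, -10.9)]
lead [590.7 -13. ] -88.57
left [522.1  89.5] 1.94
right [ 518.  -114.7] 0.8
strip rows 315 300 300 [[448.9, 68.7], [446.6, 68.7]]
strip rows 340 299 299 [[450.1, 10.8], [447.8, 10.9]]
strip rows 365 298 299 [[451.2, -47.0], [446.7, -46.9]]
strip rows 385 297 298 [[452.6, -93.3], [448.1, -93.1]]<stdin>:8: RuntimeWarning: invalid value encountered in scalar divide
```

View pics/crop2.png

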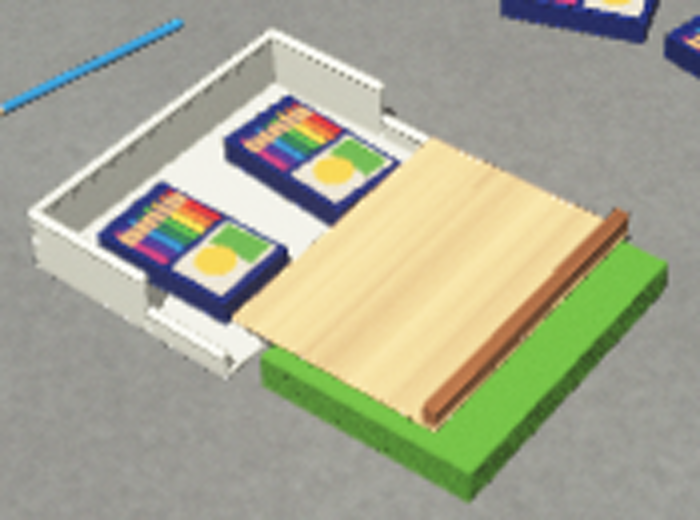

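Emit:
{"method": "send_rows", "body": {"targets": [[0,0,0,0,0,-0.0866],[0,0,0,0,0,-0.0866],[0,0,0,0,0,-0.0866],[0,0,0,0,0,-0.0866],[0,0,0,0,0,-0.0866],[0,0,0,0,0,-0.0866],[0,0,0,0,0,-0.0866],[0,0,0,0,0,-0.0866],[0,0,0,0,0,-0.0866],[0,0,0,0,0,-0.0866]], "hand": 0.0, "newtons": 30}}

```text
clock: 1.1
tool_pos: [0.1511, -0.6318, 0.2306]
tcp_rot: [-180.0, -0.1, 91.7]
force: [-0.3, -0.1, 0.4]
opening: 0.501
finger_force: 0.0
```

Emit:
{"method": "send_rows", "body": {"targets": [[0.0954,0.0486,0.0219,0,0,0],[0.0954,0.0486,0.0219,0,0,0],[0.0954,0.0486,0.0219,0,0,0],[0.0954,0.0486,0.0219,0,0,0],[0.0954,0.0486,0.0219,0,0,0],[0.0954,0.0486,0.0219,0,0,0],[0.0954,0.0486,0.0219,0,0,0],[0.0954,0.0486,0.0219,0,0,0],[0.0954,0.0486,0.0219,0,0,0],[0.0954,0.0486,0.0219,0,0,0],[0.0954,0.0486,0.0219,0,0,0],[0.0954,0.0486,0.0219,0,0,0],[0.0954,0.0486,0.0219,0,0,0],[0.0954,0.0486,0.0219,0,0,0],[0.0954,0.0486,0.0219,0,0,0],[0.0954,0.0486,0.0219,0,0,0],[0,0,0,0,0,0],[0,0,0,0,0,0]]}}

```text
clock: 2.9
tool_pos: [0.4468, -0.0134, 0.0905]
tcp_rot: [-179.9, 0.0, 91.5]
force: [-0.1, -0.2, 0.6]
opening: 0.5
finger_force: 0.0
```

Emit:
{"method": "send_rows", "body": {"targets": [[0,0.001,0.0148,0,0,0],[0,0.001,0.0148,0,0,0],[0,0,0.0148,0,0,0],[0,0,0.0148,0,0,0],[0,0,0.0148,0,0,0],[0,0,0.0148,0,0,0],[0,0,0.0148,0,0,0],[0,0,0.0148,0,0,0],[0,0,0.0148,0,0,0],[0,0,0.0148,0,0,0],[0,0,0,0,0,0],[0,0,0,0,0,0]]}}

```text
clock: 4.1
tool_pos: [0.4481, -0.0142, 0.0318]
tcp_rot: [-180.0, -0.0, 91.4]
force: [0.6, -0.4, 0.5]
opening: 0.508
finger_force: 0.0
```

Emit:
{"method": "send_rows", "body": {"targets": [[0,0,0,0,0,0],[0,0,0,0,0,0],[0,0,0,0,0,0],[0,0,0,0,0,0],[0,0,0,0,0,0],[0,0,0,0,0,0],[0,0,0,0,0,0],[0,0,0,0,0,0]], "hand": -1, "newtons": 30}}

```text
clock: 4.9
tool_pos: [0.4485, -0.0143, 0.0324]
tcp_rot: [180.0, 0.0, 91.4]
force: [-0.2, 0.1, 4.3]
opening: 0.103
finger_force: 32.9
```

Run:
```python
from h import *
c=camera('side');cv2.imwrite('pics/s1.png',c['image'][140:340,230:480,::-1].repeat(2,0).repeat(2,1))
```

```text
(no output)
```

View pics/s1.png

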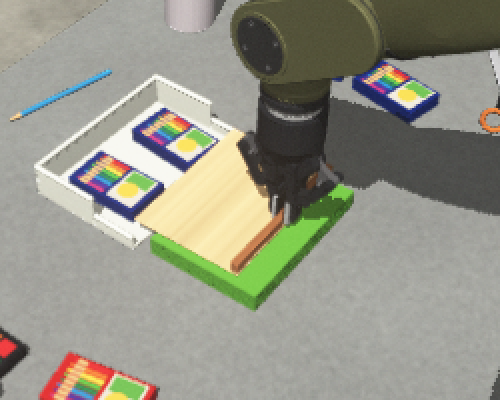

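Emit:
{"method": "send_rows", "body": {"targets": [[0.0034,0.0125,0,0,0,0.0028],[0.0034,0.0125,0,0,0,0.0028],[0.0034,0.0125,0,0,0,0.0028],[0.0034,0.0125,0,0,0,0.0028],[0.0034,0.0125,0,0,0,0.0028],[0.0034,0.0125,0,0,0,0.0028],[0.0034,0.0125,0,0,0,0.0028],[0.0034,0.0125,0,0,0,0.0028],[0,0,0,0,0,0],[0,0,0,0,0,0]]}}

```text
clock: 5.95
tool_pos: [0.4878, -0.0031, 0.0324]
tcp_rot: [-179.9, 0.0, 89.4]
force: [-2.1, -0.5, 8.1]
opening: 0.109
finger_force: 33.3
```

Emit:
{"method": "send_rows", "body": {"targets": [[0.0002,0.015,0,0,0,0],[0.0002,0.015,0,0,0,0],[0.0002,0.015,0,0,0,0],[0.0002,0.015,0,0,0,0],[0.0002,0.015,0,0,0,0],[0.0002,0.015,0,0,0,0],[0.0002,0.015,0,0,0,0],[0.0002,0.015,0,0,0,0],[0.0002,0.015,0,0,0,0],[0.0002,0.015,0,0,0,0],[0.0002,0.015,0,0,0,0],[0.0002,0.015,0,0,0,0],[0,0,0,0,0,0],[0,0,0,0,0,0]]}}

```text
clock: 7.35
tool_pos: [0.5599, -0.0028, 0.0323]
tcp_rot: [-179.9, 0.0, 89.4]
force: [-2.9, -0.7, 7.0]
opening: 0.107
finger_force: 33.1
```

```bash
cat > look.py <<'E'
from h import *
import sys
n=sys.argv[1]
t=camera('top');c=camera('side')
cv2.imwrite(f'pics/{n}.png',cv2.hconcat([cv2.resize(t['image'][160:330,280:410],(400,523)),cv2.resize(c['image'][150:330,225:425],(400,523*180*400//(523*200)) ) if 0 else cv2.resize(c['image'][150:325,235:370],(400,523))])[:,:,::-1])
H,S,V=hsv(t);w=(H>8)&(H<25)&(S>50)&(V>110)
print(blobs(t,w,(290,170,400,325),.028,500,3))
E
python3 look.py l1
```

```text
[(630.1, -0.5, 204.1, 146.1, 88.7)]
```

View pics/l1.png

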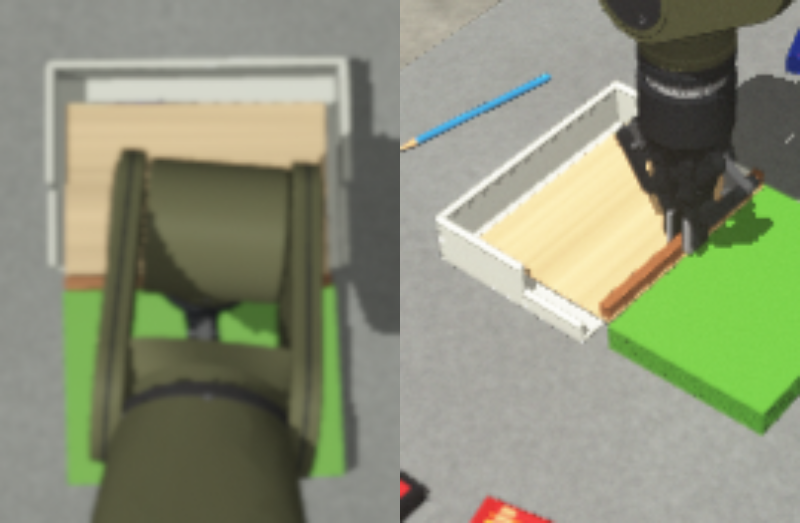

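Emit:
{"method": "send_rows", "body": {"targets": [[-0.0005,0.005,0,0,0,0],[-0.0005,0.005,0,0,0,0],[-0.0005,0.005,0.001,0,0,0],[-0.0005,0.005,0.001,0,0,0],[-0.0005,0.005,0.001,0,0,0],[0,0.005,0.001,0,0,0],[0,0.005,0,0,0,0],[0,0.005,0,0,0,0],[0,0.005,0,0,0,0],[0,0,0,0,0,0],[0,0,0,0,0,0]]}}

```text
clock: 8.55
tool_pos: [0.5785, -0.004, 0.0304]
tcp_rot: [179.9, 0.0, 89.4]
force: [-0.3, -0.6, 2.1]
opening: 0.107
finger_force: 32.5
```

Emit:
{"method": "send_rows", "body": {"targets": [[0,0.002,0,0,0,0],[0,0.002,0,0,0,0],[0,0.002,0,0,0,0],[0,0,0,0,0,0],[0,0,0,0,0,0]]}}

```text
clock: 9.05
tool_pos: [0.5804, -0.004, 0.0304]
tcp_rot: [180.0, -0.0, 89.4]
force: [-3.0, -0.5, 4.1]
opening: 0.107
finger_force: 32.9
```

Command is +20.4, expected contact soon; continue in 1 mm rows.

Emit:
{"method": "send_rows", "body": {"targets": [[0,0.0025,0,0,0,0],[0,0.0025,0,0,0,0],[0,0,0,0,0,0],[0,0,0,0,0,0]]}}

```text
clock: 9.45
tool_pos: [0.5825, -0.004, 0.0304]
tcp_rot: [180.0, 0.0, 89.4]
force: [-3.1, 0.6, 5.0]
opening: 0.107
finger_force: 32.9
```

Emit:
{"method": "send_rows", "body": {"targets": [[0,0.0025,0,0,0,0],[0,0.0025,0,0,0,0],[0,0,0,0,0,0],[0,0,0,0,0,0]]}}

```text
clock: 9.85
tool_pos: [0.5844, -0.004, 0.0305]
tcp_rot: [180.0, -0.0, 89.4]
force: [-3.3, -0.3, 5.1]
opening: 0.102
finger_force: 32.9
```

Emit:
{"method": "send_rows", "body": {"targets": [[0,0.0025,0,0,0,0],[0,0.0025,0,0,0,0],[0,0,0,0,0,0],[0,0,0,0,0,0]]}}

```text
clock: 10.25
tool_pos: [0.5851, -0.0041, 0.0304]
tcp_rot: [-179.8, 0.0, 89.4]
force: [-8.2, 0.4, 9.3]
opening: 0.102
finger_force: 33.4
```

Emit:
{"method": "send_rows", "body": {"targets": [[0,0.0025,0,0,0,0],[0,0,0,0,0,0],[0,0,0,0,0,0]]}}

```text
clock: 10.55
tool_pos: [0.5851, -0.0041, 0.0304]
tcp_rot: [-179.6, 0.0, 89.4]
force: [-12.1, -0.7, 12.4]
opening: 0.106
finger_force: 33.8
```

Emit:
{"method": "send_rows", "body": {"targets": [[0,-0.004,0,0,0,0],[0,0,0,0,0,0]]}}

```text
clock: 10.75
tool_pos: [0.5851, -0.0041, 0.0304]
tcp_rot: [-179.9, 0.0, 89.4]
force: [-5.8, -0.5, 6.6]
opening: 0.104
finger_force: 33.1
```

Emit:
{"method": "send_rows", "body": {"targets": [[0,0,0,0,0,0],[0,0,-0.001,0,0,0],[0,0,-0.001,0,0,0],[0,0,0,0,0,0],[0,0,0,0,0,0]], "hand": -0.5}}

```text
clock: 11.25
tool_pos: [0.5859, -0.004, 0.0311]
tcp_rot: [180.0, -0.0, 89.4]
force: [-0.0, 0.2, -1.0]
opening: 0.25
finger_force: 0.0
```

Emit:
{"method": "send_rows", "body": {"targets": [[0,0.005,0,0,0,0],[0,0.005,0,0,0,0],[0,0.0025,0,0,0,0],[0,0.0025,0,0,0,0],[0,0,0,0,0,0],[0,0,0,0,0,0]]}}

```text
clock: 11.85
tool_pos: [0.591, -0.0042, 0.0311]
tcp_rot: [-179.9, 0.0, 89.4]
force: [-5.6, -0.4, 3.6]
opening: 0.25
finger_force: 2.5
```

Emit:
{"method": "send_rows", "body": {"targets": [[0,0.0025,0,0,0,0],[0,0.0025,0,0,0,0],[0,0,0,0,0,0],[0,0,0,0,0,0]]}}

```text
clock: 12.25
tool_pos: [0.591, -0.0042, 0.031]
tcp_rot: [-179.6, 0.0, 89.4]
force: [-11.4, -1.1, 10.0]
opening: 0.251
finger_force: 5.8
```

```bash
python3 look.py l2
```

```text
[(655.7, -2.3, 204.4, 147.2, 89.6)]
```

View pics/l2.png

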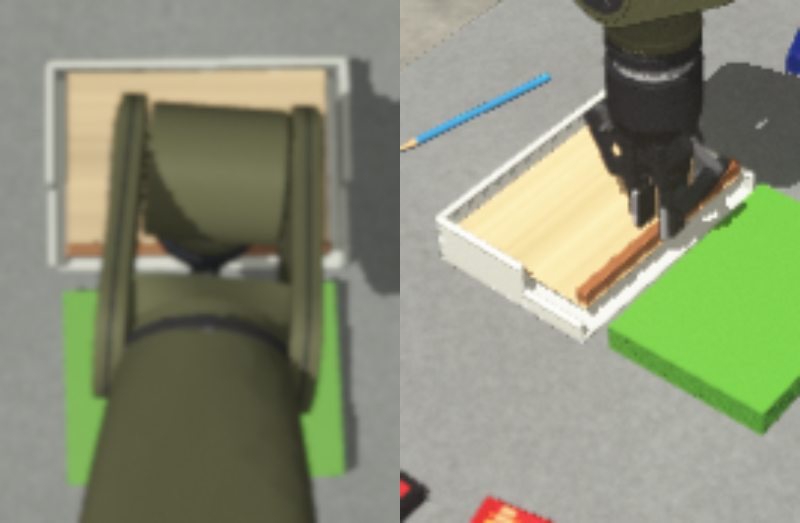

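Emit:
{"method": "send_rows", "body": {"targets": [[0,-0.008,0,0,0,0],[0,0,-0.02,0,0,0],[0,0,-0.05,0,0,0],[0,0,-0.06,0,0,0],[0,0,-0.06,0,0,0],[0,0,-0.06,0,0,0],[0,0,0,0,0,0.0928],[0,0,0,0,0,0.0928],[0,0,0,0,0,0.0928],[0,0,0,0,0,0.0928],[0,0,0,0,0,0.0928],[0,0,0,0,0,0.0928],[0,0,0,0,0,0.0928],[0,0,0,0,0,0.0928],[0,0,0,0,0,0.0928],[0,0,0,0,0,0.0928],[0,0,0,0,0,0.0928],[0,0,0,0,0,0.0928],[0,0,0,0,0,0]]}}

```text
clock: 14.25
tool_pos: [0.5914, -0.0041, 0.132]
tcp_rot: [-180.0, -0.1, -10.8]
force: [0.2, 0.4, 0.4]
opening: 0.247
finger_force: 0.0
```

Emit:
{"method": "send_rows", "body": {"targets": [[-0.0119,0.0849,0.0077,0,0,0],[-0.0119,0.0849,0.0077,0,0,0],[-0.0119,0.0849,0.0077,0,0,0],[-0.0119,0.0849,0.0077,0,0,0],[-0.0119,0.0849,0.0077,0,0,0],[-0.0119,0.0849,0.0077,0,0,0],[-0.0119,0.0849,0.0077,0,0,0],[-0.0119,0.0849,0.0077,0,0,0],[-0.0119,0.0849,0.0077,0,0,0],[-0.0119,0.0849,0.0077,0,0,0],[0,0,0,0,0,0],[0,0,0,0,0,0]], "hand": 1}}

```text
clock: 15.45
tool_pos: [0.48, -0.3293, 0.1006]
tcp_rot: [-180.0, -0.0, -10.8]
force: [0.5, 0.4, -0.4]
opening: 0.999
finger_force: 0.0
```

Run:
```python
from h import *
t=camera('top');H,S,V=hsv(t);w=(H>8)&(H<25)&(S>50)&(V>110)
print(blobs(t,w,(290,170,400,325),.028,500,3))
print(get_state()['tool_pos'],get_state()['tcp_rot'])
```

```text
[(655.8, -2.9, 206.0, 147.7, 89.7)]
[ 0.4802206  -0.32853116  0.10059734] [-1.79987809e+02 -3.46000224e-02 -1.07722518e+01]
```

Emit:
{"method": "send_rows", "body": {"targets": [[-0.003,0,0.0208,0,0,0],[0,0,0.0208,0,0,0],[0,0,0.0208,0,0,0],[0,0,0.0208,0,0,0],[0,0,0.0208,0,0,0],[0,0,0.0208,0,0,0],[0,0,0.0208,0,0,0],[0,0,0.0208,0,0,0],[0,0,0.0208,0,0,0],[0,0,0.0208,0,0,0],[0,0,0.0208,0,0,0],[0,0,0.0208,0,0,0],[0,0,0,0,0,0]]}}

```text
clock: 16.8
tool_pos: [0.4778, -0.3277, -0.0011]
tcp_rot: [-179.9, 0.1, -10.8]
force: [0.0, 0.6, 0.4]
opening: 0.999
finger_force: 0.0
```

Emit:
{"method": "send_rows", "body": {"targets": [[0,0,0,0,0,0],[0,0,0,0,0,0],[0,0,0,0,0,0],[0,0,0,0,0,0],[0,0,0,0,0,0]], "hand": -1, "newtons": 30}}

```text
clock: 17.3
tool_pos: [0.4792, -0.3288, 0.0011]
tcp_rot: [180.0, -0.1, -10.8]
force: [-0.1, -0.6, 2.0]
opening: 0.714
finger_force: 34.8
```

Emit:
{"method": "send_rows", "body": {"targets": [[0,0,-0.015,0,0,0],[0,0,-0.045,0,0,0],[0,0,-0.06,0,0,0],[0,0,-0.06,0,0,0],[0,0,-0.05,0,0,0],[0,0,-0.02,0,0,0],[0,0,0,0,0,-0.029],[0,0,0,0,0,-0.029],[0,0,0,0,0,-0.029],[0,0,0,0,0,-0.029],[0,0,0,0,0,0]]}}

```text
clock: 18.4
tool_pos: [0.4782, -0.328, 0.0995]
tcp_rot: [-179.9, 0.1, -0.4]
force: [0.1, 0.0, -1.4]
opening: 0.72
finger_force: 34.5
```

Emit:
{"method": "send_rows", "body": {"targets": [[0.015,-0.025,0,0,0,0],[0.035,-0.05,0,0,0,0],[0.0363,-0.057,0,0,0,0],[0.0363,-0.057,0,0,0,0],[0.0363,-0.057,0,0,0,0],[0.0363,-0.057,0,0,0,0],[0.0363,-0.057,0,0,0,0],[0.0363,-0.057,0,0,0,0],[0.0363,-0.057,0,0,0,0],[0.0363,-0.057,0,0,0,0],[0.0363,-0.057,0,0,0,0],[0.035,-0.057,0,0,0,0],[0.0235,-0.04,0,0,0,0],[0,0,0,0,0,0],[0,0,0,0,0,0]]}}

```text
clock: 19.9
tool_pos: [0.6545, -0.0554, 0.1002]
tcp_rot: [180.0, 0.1, -0.4]
force: [-0.1, -0.6, -1.0]
opening: 0.716
finger_force: 34.5
```

Run:
```python
from h import *
t=camera('side');cv2.imwrite('pics/s2.png',cv2.resize(t['image'][120:320,220:470],(750,600))[:,:,::-1])
print(get_state()['tool_pos'],get_state()['tcp_rot'])
```

```text
[ 0.65430164 -0.05595155  0.10020121] [ 1.79984344e+02  5.00257425e-02 -4.20036734e-01]
```

View pics/s2.png

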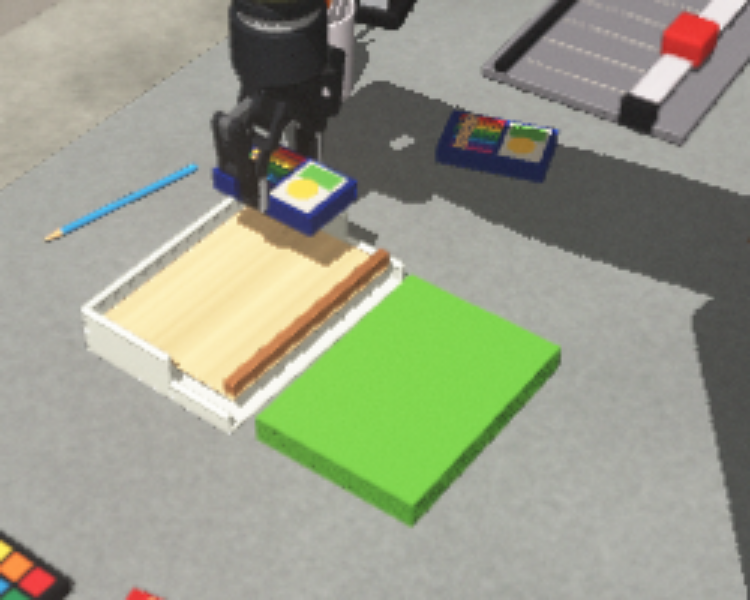

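Emit:
{"method": "send_rows", "body": {"targets": [[0,0,0.015,0,0,0],[0,0,0.02,0,0,0],[0,0,0.02,0,0,0],[0,0,0.02,0,0,0],[0,0,0.02,0,0,0],[0,0,0.02,0,0,0],[0,0,0.02,0,0,0],[0,0,0.015,0,0,0],[0,0,0.0125,0,0,0],[0,0,0.0025,0,0,0],[0,0,0.0025,0,0,0],[0,0,0.0025,0,0,0],[0,0,0.0025,0,0,0],[0,0,0,0,0,0],[0,0,0,0,0,0]]}}

```text
clock: 21.45
tool_pos: [0.6548, -0.0557, 0.0317]
tcp_rot: [180.0, -0.0, -0.4]
force: [-1.0, -0.4, -1.9]
opening: 0.715
finger_force: 34.4
```

Emit:
{"method": "send_rows", "body": {"targets": [[0,0,0.0025,0,0,0],[0,0,0.0025,0,0,0],[0,0,0.0012,0,0,0],[0,0,0.0012,0,0,0],[0,0,0,0,0,0],[0,0,0,0,0,0]]}}

```text
clock: 22.05
tool_pos: [0.6548, -0.0557, 0.0285]
tcp_rot: [180.0, 0.0, -0.4]
force: [0.0, -0.1, -1.1]
opening: 0.715
finger_force: 34.5
```

Emit:
{"method": "send_rows", "body": {"targets": [[0,0,0.0012,0,0,0],[0,0,0.0012,0,0,0],[0,0,0,0,0,0],[0,0,0,0,0,0]]}}

```text
clock: 22.45
tool_pos: [0.6549, -0.0557, 0.0282]
tcp_rot: [180.0, -0.0, -0.4]
force: [-2.5, 0.8, 3.4]
opening: 0.716
finger_force: 34.9
```

Emit:
{"method": "send_rows", "body": {"targets": [[0,0,0,0,0,0],[0,0,0,0,0,0],[0,0,0,0,0,0],[0,0,-0.01,0,0,0],[0,0,-0.03,0,0,0],[0,0,-0.05,0,0,0],[0,0,-0.06,0,0,0],[0,0,-0.06,0,0,0],[0,0,-0.04,0,0,0],[0,0,0,0,0,-0.0553],[0,0,0,0,0,-0.0553],[0,0,0,0,0,-0.0553],[0,0,0,0,0,-0.0553],[0,0,0,0,0,0]], "hand": 0.7}}

```text
clock: 23.85
tool_pos: [0.6548, -0.0557, 0.1281]
tcp_rot: [180.0, -0.0, 19.5]
force: [0.4, -0.5, 0.5]
opening: 0.851
finger_force: 0.0
```

Emit:
{"method": "send_rows", "body": {"targets": [[-0.0324,0.0593,0.006,0,0,0],[-0.0324,0.0593,0.006,0,0,0],[-0.0324,0.0593,0.006,0,0,0],[-0.0324,0.0593,0.006,0,0,0],[-0.0324,0.0593,0.006,0,0,0],[-0.0324,0.0593,0.006,0,0,0],[-0.0324,0.0593,0.006,0,0,0],[-0.0324,0.0593,0.006,0,0,0],[-0.0324,0.0593,0.006,0,0,0],[-0.0324,0.0593,0.006,0,0,0],[0,0,0,0,0,0],[0,0,0,0,0,0]], "hand": 1}}

```text
clock: 25.05
tool_pos: [0.6116, -0.3228, 0.1036]
tcp_rot: [-180.0, -0.0, 19.4]
force: [-0.5, 0.2, 0.0]
opening: 1.003
finger_force: 0.0
```

```bash
python3 look.py l3
python3 - <<'E'
from h import *
print(get_state()['tool_pos'],get_state()['tcp_rot'])
t=camera('top');H,S,V=hsv(t)
print(blobs(t,(S>75)&~((H>8)&(H<25)&(S<120)),(345,188,392,262),.037,100,5))
E
```

```text
[(655.6, -2.9, 205.7, 147.5, 89.6)]
[ 0.61198784 -0.32174299  0.10374004] [-1.79981092e+02 -9.20005082e-03  1.94941415e+01]
[(548.0, -55.1, 103.6, 23.6, 88.8), (643.8, -55.9, 77.7, 57.3, -1.6)]
```

View pics/l3.png

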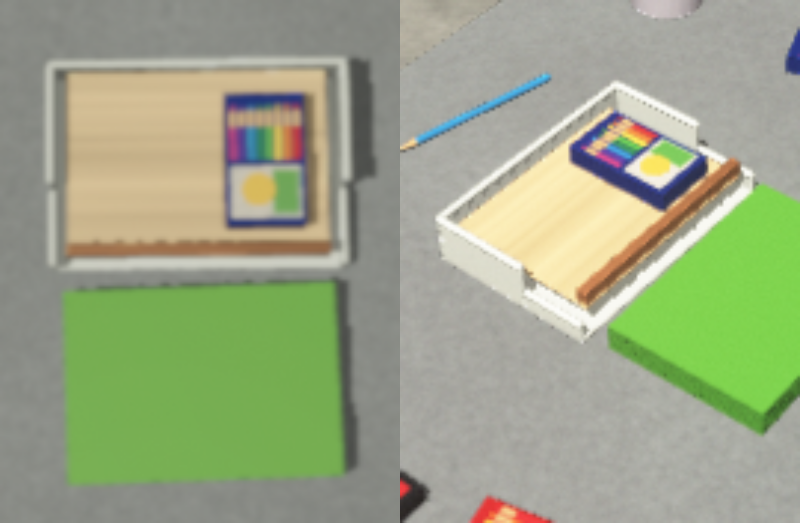

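Emit:
{"method": "send_rows", "body": {"targets": [[0,0,0.0214,0,0,0],[0,0,0.0214,0,0,0],[0,0,0.0214,0,0,0],[0,0,0.0214,0,0,0],[0,0,0.0214,0,0,0],[0,0,0.0214,0,0,0],[0,0,0.0214,0,0,0],[0,0,0.0214,0,0,0],[0,0,0.0214,0,0,0],[0,0,0.0214,0,0,0],[0,0,0.0214,0,0,0],[0,0,0.0214,0,0,0],[0,0,0,0,0,0]]}}

```text
clock: 26.5
tool_pos: [0.6107, -0.3219, -0.0011]
tcp_rot: [-179.9, 0.1, 19.5]
force: [0.0, -0.2, 0.3]
opening: 1.001
finger_force: 0.0
```

Emit:
{"method": "send_rows", "body": {"targets": [[0,0,0,0,0,0],[0,0,0,0,0,0],[0,0,0,0,0,0],[0,0,0,0,0,0],[0,0,0,0,0,0]], "hand": -1, "newtons": 30}}

```text
clock: 27.0
tool_pos: [0.6123, -0.3228, 0.0016]
tcp_rot: [179.9, -0.0, 19.5]
force: [0.1, 0.7, 2.5]
opening: 0.717
finger_force: 35.2
```

Emit:
{"method": "send_rows", "body": {"targets": [[0,0,-0.015,0,0,0],[0,0,-0.045,0,0,0],[0,0,-0.07,0,0,0],[0,0,-0.07,0,0,0],[0,0,-0.06,0,0,0],[0,0,-0.03,0,0,0],[0,0,0,0,0,0.0442],[0,0,0,0,0,0.0442],[0,0,0,0,0,0.0442],[0,0,0,0,0,0.0442],[0,0,0,0,0,0.0442],[0,0,0,0,0,0]]}}

```text
clock: 28.2
tool_pos: [0.6115, -0.3224, 0.1168]
tcp_rot: [-180.0, 0.0, -0.4]
force: [0.6, -0.3, -0.9]
opening: 0.711
finger_force: 34.8
```

Emit:
{"method": "send_rows", "body": {"targets": [[0.0078,-0.03,0,0,0,0],[0.0078,-0.06,0,0,0,0],[0.0078,-0.085,0,0,0,0],[0.0078,-0.085,0,0,0,0],[0.0078,-0.085,0,0,0,0],[0.0078,-0.085,0,0,0,0],[0.0078,-0.085,0,0,0,0],[0.0078,-0.085,0,0,0,0],[0.0078,-0.085,0,0,0,0],[0.0078,-0.085,0,0,0,0],[0.0078,-0.085,0,0,0,0],[0.0078,-0.06,0,0,0,0],[0.0078,-0.02,0,0,0,0],[0,0,0,0,0,0],[0,0,0,0,0,0]]}}

```text
clock: 29.7
tool_pos: [0.6548, 0.0507, 0.1168]
tcp_rot: [180.0, 0.0, -0.4]
force: [-0.9, -0.9, -1.1]
opening: 0.717
finger_force: 34.8
```

Lower 85 mm, then creep.

Emit:
{"method": "send_rows", "body": {"targets": [[0,0,0.015,0,0,0],[0,0,0.02,0,0,0],[0,0,0.02,0,0,0],[0,0,0.02,0,0,0],[0,0,0.02,0,0,0],[0,0,0.02,0,0,0],[0,0,0.02,0,0,0],[0,0,0.02,0,0,0],[0,0,0.02,0,0,0],[0,0,0.015,0,0,0],[0,0,0.012,0,0,0],[0,0,0.0025,0,0,0],[0,0,0.0025,0,0,0],[0,0,0.0025,0,0,0],[0,0,0.0025,0,0,0],[0,0,0,0,0,0],[0,0,0,0,0,0]]}}

```text
clock: 31.4
tool_pos: [0.655, 0.0511, 0.0323]
tcp_rot: [-180.0, -0.0, -0.4]
force: [-0.1, -0.4, -1.0]
opening: 0.715
finger_force: 34.8
```

Emit:
{"method": "send_rows", "body": {"targets": [[0,0,0.0025,0,0,0],[0,0,0.0025,0,0,0],[0,0,0.0012,0,0,0],[0,0,0.0012,0,0,0],[0,0,0,0,0,0],[0,0,0,0,0,0]]}}

```text
clock: 32.0
tool_pos: [0.6549, 0.0512, 0.0292]
tcp_rot: [-180.0, -0.0, -0.4]
force: [-0.9, -0.6, -0.3]
opening: 0.713
finger_force: 34.8
```

Emit:
{"method": "send_rows", "body": {"targets": [[0,0,0.0012,0,0,0],[0,0,0,0,0,0],[0,0,0,0,0,0]]}}

```text
clock: 32.3
tool_pos: [0.6549, 0.0512, 0.0286]
tcp_rot: [180.0, 0.0, -0.4]
force: [0.7, -0.0, -0.8]
opening: 0.716
finger_force: 34.8
```

Emit:
{"method": "send_rows", "body": {"targets": [[0,0,0.0012,0,0,0],[0,0,0.0008,0,0,0],[0,0,0,0,0,0],[0,0,0,0,0,0]]}}

```text
clock: 32.7
tool_pos: [0.6549, 0.0512, 0.0285]
tcp_rot: [180.0, 0.0, -0.4]
force: [-3.7, -0.6, 5.4]
opening: 0.717
finger_force: 35.5
```

Contact. Release, lift, move clear.

Emit:
{"method": "send_rows", "body": {"targets": [[0,0,0,0,0,0],[0,0,0,0,0,0],[0,0,0,0,0,0],[0,0,-0.01,0,0,0],[0,0,-0.03,0,0,0],[0,0,-0.05,0,0,0],[0,0,-0.06,0,0,0],[0,0,-0.08,0,0,0],[0,0,-0.08,0,0,0],[0,0,-0.08,0,0,0],[0,0,-0.06,0,0,0],[0,0,0,0,0,0]], "hand": 0.7}}

```text
clock: 33.9
tool_pos: [0.6576, 0.0512, 0.2148]
tcp_rot: [-180.0, -0.6, -0.4]
force: [0.9, 0.3, 0.9]
opening: 0.85
finger_force: 0.0
```

Emit:
{"method": "send_rows", "body": {"targets": [[0,0.08,0,0,0,0],[0,0.08,0,0,0,0],[0,0.08,0,0,0,0],[0,0.08,0,0,0,0],[0,0.08,0,0,0,0],[0,0.08,0,0,0,0],[0,0.08,0,0,0,0],[0,0.08,0,0,0,0],[0,0.08,0,0,0,0],[0,0.08,0,0,0,0],[0,0,0,0,0,0],[0,0,0,0,0,0]]}}

```text
clock: 35.1
tool_pos: [0.6522, -0.2691, 0.2069]
tcp_rot: [-179.9, 0.1, -0.5]
force: [1.6, 0.7, -0.4]
opening: 0.85
finger_force: 0.0
```

```bash
python3 look.py l4
```

```text
[(655.6, -3.0, 205.8, 147.5, 89.6)]
```

View pics/l4.png

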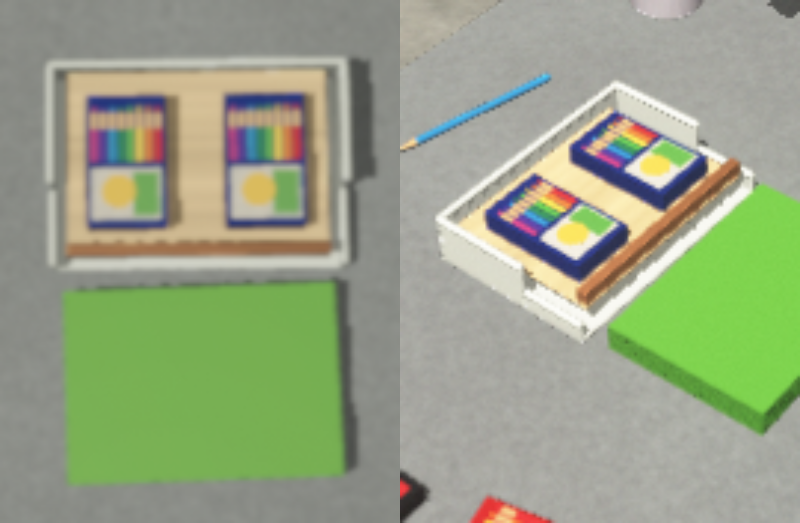

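Both packs lie flat and parallel with a gap between them, the divider is home, and the arm is clear.

```bash
python3 -c "
from bench import *
print(sign_off())"
```

```text
the job is handed in; nothing more can be done
None
```

The job is handed in at about 35 s of the 61 s allowed: the divider is square and home against the tray's back wall, both blue packs lie flat on it front to back with a gap of about 45 mm, and the other things were not touched.

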